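Sort full tins from empty ones at the shoe repair bench

ROBOT

A 6-joint arm with a two-finger parallel gripper is mounted at the origin on the work surface. World frame = base frame: x ahead of the robot, y to its left, z up, the work surface at z = 0. Lengths are in m, angles in degrees, forces in N, time in s.
With the tool pointing down it reaches from about 0.4 to 0.825 m from the base axis. Payload 7 kg.
Tool frame: the origin (TCP) lies between the finger pads; the fingertips stand 22 mm ahead of it and the grasp point (between the pads) lies 3 mm ahead of it; z points along the fingers, y is the direction in which the jaws open and shut (so a half turn about z gives the same grasp; the last joint's range is limited). The gripper opens to 88 mm and grips with 3 to 60 N. Pads are 19 mm wide; open, the fingers measure 130 mm over their backs; the gripper's body (78 mm by 193 mm) begins 47 mm behind the grasp point.
Start: joints at [-52.305, 20.546, 0.682, 0, -70.136, -16.507], TCP at [0.244, -0.629, 0.249] pointing down, gripper open.
Joint ranges: [-176.03, 176.03], [-82.01, 121.73], [-58.28, 71.71], [-173.87, 95.51], [-174.79, -0.11], [-173.66, 173.66]. Speed limits (degrees/s): [136.94, 136.94, 172.46, 180, 180, 180].

INTERFACE

Orientations are given as [roll, pitch, yaw] about the fixed x, y, z axes, in that order (R = Rz(yaw) Ry(pitch) Rx(roll)).
In Python, from plant import telemetry, cams, r gives the robot as it stands.
- The arm moves only by the tool carry_out, never from a script. Its argument "commands" is one flat list of numbers, 5 for each row, row after row: the shift along the world's x, y, z as a fraction of full scale, then the turn about the world's z as a fraction of full scale, then the gripper's target within -1 to 1 (shut at 1, half-way at 0, fully open at -1). In form: [x, y, z, turn, claw, x, y, z, turn, claw, ...]. A call has 1 to 8 rows; each row shifts and turns the commanded pose from where the row before left it; what a row does not reach is not made up. Full scale, the value 1, is 0.04 m for a shift and 4 degrees for a turn. A row lasts 1/10 s, in which the tool goes at most 50 mm and 8.59 degrees, less where a joint would pass 70% of its speed; a pose out of reach is approached as far as the arm can. A call with a number of a shift or a turn outside -1 to 1 is refused whole. A call with a gripper value outside its range is refused whole. The fingers move at their own pace and stop on an object; "grip_force" is the grip in N (left out, the last holds). Time passes only in rows, so rows that do not move let the fingers close. It gives the time, the measured TCP pose, the force and the opening at its end, in the units of the state.
- telemetry.get_state(): the state, without advancing time (a new reading comes with each control period).
- cams.capture(name): name is "scene" or "top" or "wrist"; returns a dict with "frame" (480x640x3 uint8, red, green, blue), "camera_matrix" (3x3 intrinsics, pixels), "camera_from_world" (4x4, takes a point from world to camera coordinates); the wrist camera has in their place "mount" (4x4, takes a point from camera to tool coordinates, whose origin is the TCP and whose axes are the flange's). Camera axes: x right, y down, z forward; pixel columns grow to the right and rows downward; lengths in m; the calibration is good to about 2 mm. The wrist camera is an equidistant fisheye: a pixel r from the principal point sees the ray r / f radians off the axis. A picture is of the moment at which its call begins: read the wrist's pose just before it. There is no depth.
- r.close_job(): hands the job in, once; it reports no verdict.
The state is a dict: "time_s": time; "joints": joint angles; "qd": joint speeds; "joint_torque": joint torques, N m; "tcp_pos": TCP position; "eef_rot": TCP orientation; "contact_force": force on the tool from outside, world axes, zero at the start; "moment": the same for the moment, N m; "gripper_width": finger opening in m.
Only numpy, scipy, OpenCV 4.12 (cv2) and the standard library are available. Lean on these libraries where they do the work, as an engineer would, in place of code of your own. Each camera call takes 0.05 s, during which the arm holds its last target. There are 200 camera calls.

TASK

Take the three look-alike tins out of the sloping rack and feel by their weight which are full and which are empty. Stand every full tin upright in the low wooden tray, setting it down gently rather than dropping it, and put every empty one in the deep square bin. Leave the shoe, the glue bottle and the hammer where they are.

Things in the scene. Friction and masses are not known exactly. Their poses are not given: they have to be found in the camera images.
- tin_a: one of three identical closed steel tins, 48 mm across, 85 mm tall; origin at its bottom centre, z along its axis to the lid. Each leans in its own rack cell. Empty: 0.05 to 0.09 kg; full: 0.32 to 0.48 kg (a hidden loose lump, 1 mm play). One or two of the three are full, drawn anew each time; the letter tells nothing. Grip it across the top 25 mm, fingers either side along the rack's y
- tin_b: one of three identical closed steel tins, 48 mm across, 85 mm tall; origin at its bottom centre, z along its axis to the lid. Each leans in its own rack cell. Empty: 0.05 to 0.09 kg; full: 0.32 to 0.48 kg (a hidden loose lump, 1 mm play). One or two of the three are full, drawn anew each time; the letter tells nothing. Grip it across the top 25 mm, fingers either side along the rack's y
- tin_c: one of three identical closed steel tins, 48 mm across, 85 mm tall; origin at its bottom centre, z along its axis to the lid. Each leans in its own rack cell. Empty: 0.05 to 0.09 kg; full: 0.32 to 0.48 kg (a hidden loose lump, 1 mm play). One or two of the three are full, drawn anew each time; the letter tells nothing. Grip it across the top 25 mm, fingers either side along the rack's y
- rack: fixed plywood rack, 330 mm long (its y); origin on the table, x away from the user, z up. Square cells at y = -90, 0, 90 mm hold the tins, leaning 35 degrees, lid towards -x: in the rack frame the tin axis is (-0.574, 0, 0.819), its bottom centre at x 0, z 35 mm. Cell walls reach 32 mm up along the tin (36 on the -x side), side play 2.5 mm: draw it over 40 mm along its axis to free it
- rack_board (a point): middle of the lower front edge of the shelf board over the rack, 200 mm above the table; axes as the rack's. The board runs 150 mm back (+x) from here, 165 mm to either side, 15 mm thick, stock on it up to 265 mm above the table. It overhangs the tins, so the gripper must come in leaning along the tin, not straight down. Cheeks carry it at its ends, from 35 mm behind this edge
- tray: fixed low open wooden tray for full tins, 250 mm (its x) by 130 mm (its y), 30 mm high, walls and floor 6 mm thick (so the inner floor is 6 mm above the table); origin at the centre of its underside, z up
- bin: fixed deep open plastic bin for empty tins, 170 by 170 mm, 70 mm high, walls and floor 4 mm thick; origin at the centre of its underside, z up. It changes places with the tray from time to time
- shoe: bystander: brown leather shoe, about 290 mm long along its x, 85 mm wide, 95 mm high; origin at the middle of its underside, toe towards +x
- glue_bottle: bystander: standing glue bottle, 52 mm across, 130 mm tall with its nozzle; origin at the centre of its underside, z up
- hammer: bystander: small hammer lying flat, 210 mm long along its x with the 125 mm head across at x = +100 mm, 27 mm high; origin midway along the handle, at table level
There are look-alikes about, which are no part of the job. Of the things shaped like the bin, the blue one is meant.

How it is judged:
By the outcome, as a careful person would: the job done as asked, in the order asked, and still so for the second after the job is handed in, with the robot touching nothing.
It also fails if it takes over 66 s, if anything falls off the work surface, if the arm or the gripper's body presses on something with over 40 N, if the wrist force passes 120 N, or if a joint passes its speed limit or range.

## Working session

There is one attempt and no reset: what is moved stays moved. The work goes in short steps, Python scripts to look and compute and a tool call to move; the robot and the scene stay as the last step left them, time stands still between calls to the robot, and variables do not carry over. Pictures are saved under pics/ and viewed, about 8 in all and at most 12, crops included, and the job is handed in when it is done.

Besides the shell and the picture viewer there is one more tool, called after "Emit:" as name(argument=value, ...) on one line, values as JSON. carry_out: Moves the arm, as the interface text tells. Shift numbers are shares of 0.04 m and turn numbers shares of 4 degrees, none past 1 either way. Its arguments: {"type":"object","properties":{"commands":{"type":"array"},"grip_force":{"type":"number"}},"required":["commands"]}

```bash
ls; mkdir -p pics
cat > h.py <<'E'
import numpy as np,cv2
from plant import telemetry,cams,r
def cap(n,f):
    c=cams.capture(n); cv2.imwrite(f,c["frame"][:,:,::-1]); np.savez(f[:-4],**{k:v for k,v in c.items()}); return c
E
python3 - <<'E'
from h import *
print(telemetry.get_state())
for n in("scene","top","wrist"):
    c=cap(n,f"pics/{n}0.png"); print(n,[ (k,np.round(v,4).tolist()) for k,v in c.items() if k!="frame"])
E
```

```text
pics
{'time_s': 0.0, 'joints': array([-5.23079683e+01,  2.05898770e+01,  6.33147183e-01, -1.95327893e-02,
       -7.01351615e+01, -1.65079904e+01]), 'qd': array([ 0.08442155, -0.0215725 , -0.06096517, -0.07305503, -0.03564327,
       -0.04466181]), 'joint_torque': array([-2.92844870e-04, -5.82713199e+01,  2.93042207e+01,  6.99670494e+00,
        6.88069253e-03, -2.07242474e-04]), 'tcp_pos': array([ 0.24374288, -0.6289679 ,  0.24763733]), 'eef_rot': array([ 1.79906678e+02, -8.50804788e-03, -1.58822604e+02]), 'contact_force': array([-0.91857041, -0.38909432, -0.63260695]), 'moment': array([-0.02129656, -0.05354991, -0.03566911]), 'gripper_width': 0.08784231314695849}
scene [('camera_matrix', [[491.1868, 0.0, 318.9708], [0.0, 491.1868, 238.3022], [0.0, 0.0, 1.0]]), ('camera_from_world', [[0.8939, -0.4483, 0.0011, -0.4422], [-0.4053, -0.8091, -0.4255, 0.3863], [0.1916, 0.3799, -0.905, 1.3347], [0.0, 0.0, 0.0, 1.0]])]
top [('camera_matrix', [[527.3231, 0.0, 328.7414], [0.0, 527.3231, 238.907], [0.0, 0.0, 1.0]]), ('camera_from_world', [[-0.0271, -0.9996, 0.0098, 0.1592], [-0.9984, 0.0265, -0.05, 0.5502], [0.0498, -0.0111, -0.9987, 1.5637], [0.0, 0.0, 0.0, 1.0]])]
wrist [('camera_matrix', [[371.6483, 0.0, 328.1425], [0.0, 371.6483, 242.6314], [0.0, 0.0, 1.0]]), ('mount', [[0.0008, -0.9533, -0.3021, 0.0812], [1.0, 0.001, -0.0004, 0.0005], [0.0006, -0.3021, 0.9533, -0.1358], [0.0, 0.0, 0.0, 1.0]])]
```

View pics/scene0.png

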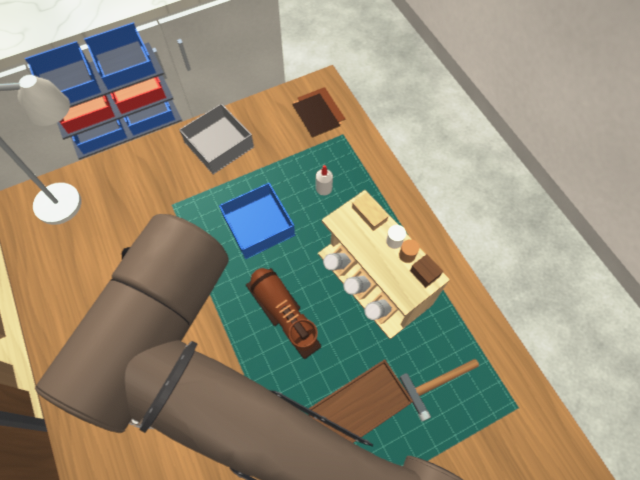

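View pics/top0.png

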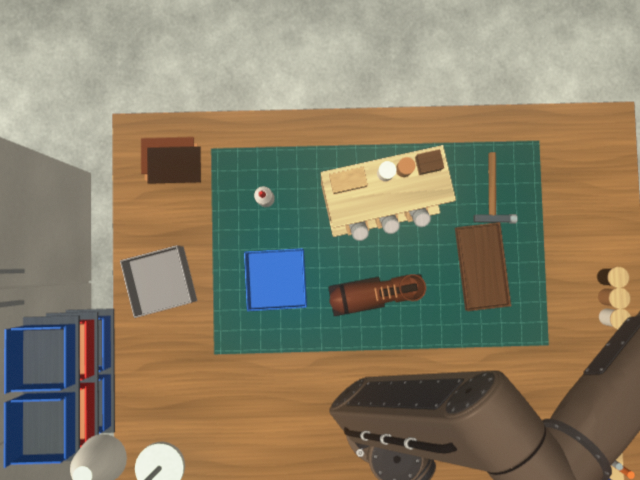

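```bash
cat >> h.py <<'E'
def ray(f,u,v,z):
    c=np.load(f); K=c["camera_matrix"];T=c["camera_from_world"];R=T[:3,:3];o=-R.T@T[:3,3]
    d=R.T@np.linalg.inv(K)@np.array([u,v,1.]); return o+d*(z-o[2])/d[2]
E
python3 - <<'E'
from h import *
im=cv2.imread("pics/top0.png")
a=cv2.resize(im[135:325,310:530],None,fx=3,fy=3,interpolation=cv2.INTER_CUBIC)
s=cv2.imread("pics/scene0.png")
b=cv2.resize(s[180:350,300:460],None,fx=3,fy=3,interpolation=cv2.INTER_CUBIC)
cv2.imwrite("pics/topz.png",a);cv2.imwrite("pics/scz.png",b)
hsv=cv2.cvtColor(im,cv2.COLOR_BGR2HSV)
m=cv2.inRange(hsv,(100,150,80),(125,255,255)); m[:,:220]=0;m[:,330:]=0
cs=max(cv2.findContours(m,0,2)[0],key=cv2.contourArea); rc=cv2.minAreaRect(cs);print(rc)
for p in cv2.boxPoints(rc): print("bin rim",ray("pics/top0.npz",*p,.07).round(3))
g=cv2.inRange(hsv,(0,0,90),(180,50,255)); g[:205]=0;g[245:]=0;g[:,:340]=0;g[:,440:]=0
for c in cv2.findContours(g,0,2)[0]:
    if cv2.contourArea(c)>50: print("tin",cv2.contourArea(c),cv2.boundingRect(c),cv2.minEnclosingCircle(c))
E
```

```text
((274.79046630859375, 279.36785888671875), (60.073177337646484, 60.66834259033203), 86.69812774658203)
bin rim [0.523 0.393 0.07 ]
bin rim [0.528 0.219 0.07 ]
bin rim [0.356 0.213 0.07 ]
bin rim [0.351 0.386 0.07 ]
tin 242.0 (350, 222, 21, 19) ((359.452392578125, 229.73809814453125), 10.573501586914062)
tin 247.5 (380, 216, 20, 18) ((389.5, 223.0), 10.735555648803711)
tin 251.0 (410, 209, 21, 18) ((420.0, 216.0), 11.180439949035645)
```

View pics/topz.png

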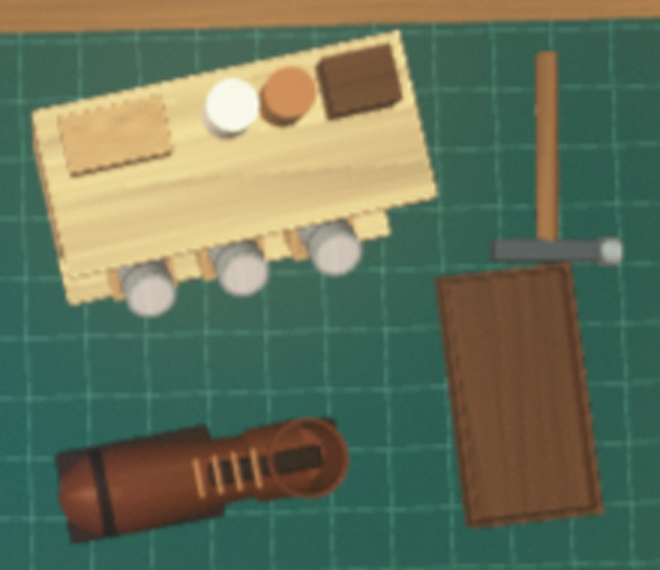

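View pics/scz.png

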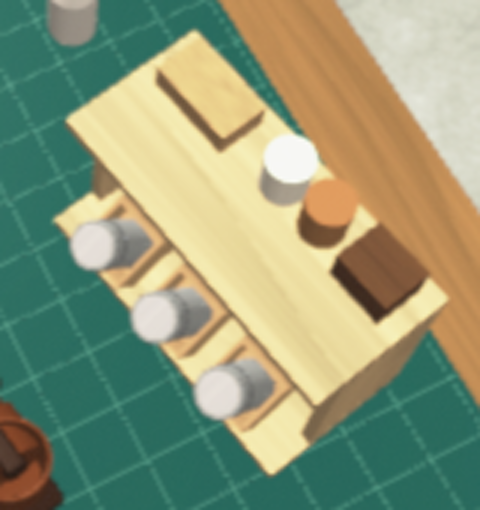

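Run:
```python
from h import *
f="pics/top0.npz"; P=lambda u,v,z:ray(f,310+(u-1)/3,135+(v-1)/3,z)
B=[P(*p,.215)[:2] for p in[(66,277),(437,195),(400,30),(33,112)]]
print("board",np.round(B,4),[np.linalg.norm(B[i]-B[i-1]).round(4) for i in range(4)])
y=(B[0]-B[1]);y/=np.linalg.norm(y);x=np.array([y[1],-y[0]]);print("rack yaw",np.degrees(np.arctan2(x[1],x[0])))
yw=np.degrees(np.arctan2(x[1],x[0]))
e=(B[0]+B[1])/2; print("edge mid",e)
S=lambda u,v,z:ray("pics/scene0.npz",300+(u-1)/3,180+(v-1)/3,z)
for n,L,FF in(("top",[(150,290),(242,270),(334,250)],P),("scene",[(95,246),(157,317),(219,391)],S)):
    for l in L:
        q=FF(*l,.105)[:2]; d=q-e
        print(n,"lid",q.round(4),"rel edge: x",(d@x).round(4),"y",(d@y).round(4))
for p in[(437,279),(569,264),(601,512),(469,526)]: print("tray",P(*p,.03).round(4))
print("shoe",[P(u,v,.09)[:2].round(3) for u,v in[(60,490),(310,455),(347,455)]])
Bs=[S(*p,.215)[:2].round(4) for p in[(67,122),(317,406),(447,298),(196,30)]];print("scene board",Bs)
```

```text
board [[ 0.5751  0.1382]
 [ 0.6384 -0.188 ]
 [ 0.7848 -0.1611]
 [ 0.7204  0.1631]] [np.float64(0.1474), np.float64(0.3323), np.float64(0.1489), np.float64(0.3305)]
rack yaw 10.978507126702398
edge mid [ 0.60672392 -0.02491568]
top lid [0.5687 0.0577] rel edge: x -0.0216 y 0.0883
top lid [ 0.5853 -0.0294] rel edge: x -0.0219 y -0.0004
top lid [ 0.6019 -0.1168] rel edge: x -0.0223 y -0.0893
scene lid [0.5631 0.0596] rel edge: x -0.0267 y 0.0913
scene lid [ 0.5816 -0.0277] rel edge: x -0.0252 y 0.002
scene lid [ 0.5979 -0.1138] rel edge: x -0.0256 y -0.0856
tray [ 0.5768 -0.2319  0.03  ]
tray [ 0.5882 -0.3635  0.03  ]
tray [ 0.3431 -0.3845  0.03  ]
tray [ 0.3331 -0.2539  0.03  ]
shoe [array([0.383, 0.147]), array([ 0.409, -0.09 ]), array([ 0.409, -0.125])]
scene board [array([0.572 , 0.1367]), array([ 0.6364, -0.1845]), array([ 0.7815, -0.1532]), array([0.7195, 0.1682])]
```

Emit:
carry_out(commands=[0.45,0.875,0.6,-0.8,-1,0.45,0.875,0.6,-0.8,-1,0.45,0.875,0.6,-0.95,-1,0.45,0.875,0.6,0,-1,0.45,0.875,0.6,0,-1,0.45,0.875,0.6,0,-1,0.45,0.875,0.6,0,-1,0.45,0.875,0.6,0,-1])

```text
time_s: 0.95
tcp_pos: [0.3882, -0.3477, 0.4415]
eef_rot: [180.0, 0.0, -169.0]
contact_force: [0.5, -0.4, 0.8]
gripper_width: 0.0872
```

Emit:
carry_out(commands=[0.45,0.875,0,0,-1,0.45,0.875,0,0,-1,0.45,0.875,0,0,-1,0.45,0.875,0,0,-1,0.45,0.875,0,0,-1,0.45,0.875,0,0,-1,0.45,0.875,0,0,-1,0.45,0.875,0,0,-1])

```text
time_s: 1.75
tcp_pos: [0.5322, -0.0677, 0.4406]
eef_rot: [180.0, 0.0, -169.0]
contact_force: [0.6, -0.7, 1.0]
gripper_width: 0.0877
```

Emit:
carry_out(commands=[0.45,0.875,0,0,-1,0.45,0.875,0,0,-1,0.45,0.875,0,0,-1,0.45,0.875,0,0,-1,0,0,0,0,-1])

```text
time_s: 2.25
tcp_pos: [0.6053, 0.0744, 0.4381]
eef_rot: [180.0, -0.2, -168.8]
contact_force: [-0.6, 0.4, -0.7]
gripper_width: 0.0877
```

Emit:
carry_out(commands=[0.98,0.19,0,0,-1,0.98,0.19,0,0,-1,0.98,0.19,0,0,-1,0.98,0.19,0,0,-1,0.98,0.19,0,0,-1,0.98,0.19,0,0,-1])

```text
time_s: 2.85
tcp_pos: [0.8401, 0.116, 0.4407]
eef_rot: [180.0, 0.0, -169.0]
contact_force: [1.6, 0.3, 1.4]
gripper_width: 0.0877
```

Emit:
carry_out(commands=[0.98,0.19,0,0,-1,0.98,0.19,0,0,-1,0.98,0.19,0,0,-1,0.98,0.19,0,0,-1])

```text
time_s: 3.25
tcp_pos: [0.927, 0.1362, 0.3978]
eef_rot: [-179.3, 3.5, -169.0]
contact_force: [0.8, 0.3, 1.3]
gripper_width: 0.0877
```

Emit:
carry_out(commands=[0.98,0.19,0,0,-1,0.98,0.19,0,0,-1,0.98,0.19,0,0,-1,0.98,0.19,0,0,-1])

```text
time_s: 3.65
tcp_pos: [0.9926, 0.1528, 0.3494]
eef_rot: [-178.5, 9.4, -168.9]
contact_force: [0.5, 0.1, -0.5]
gripper_width: 0.0876
```

Emit:
carry_out(commands=[-0.98,-0.19,0,0,-1,-0.98,-0.19,0,0,-1,-0.98,-0.19,0,0,-1])

```text
time_s: 3.95
tcp_pos: [0.8899, 0.1333, 0.3483]
eef_rot: [-178.5, 9.2, -168.9]
contact_force: [1.1, -0.1, 3.3]
gripper_width: 0.0873
```

Emit:
carry_out(commands=[0.98,0.19,0.6,0,-1,0.98,0.19,0.6,0,-1,0.98,0.19,0.6,0,-1,0.98,0.19,0.6,0,-1,0.98,0.19,0.6,0,-1,0.98,0.19,0.6,0,-1,0.98,0.19,0.6,0,-1,0.98,0.19,0.6,0,-1])

```text
time_s: 4.75
tcp_pos: [1.0224, 0.1655, 0.431]
eef_rot: [-176.9, 20.3, -168.4]
contact_force: [-1.3, -0.2, 0.3]
gripper_width: 0.0877
```

Emit:
carry_out(commands=[-0.2,1,0,0,-1,-0.2,1,0,0,-1,-0.2,1,0,0,-1,0.95,0.3,0.6,0,-1,0.95,0.3,0.6,0,-1,0.95,0.3,0.6,0,-1,0.95,0.3,0.6,0,-1])

```text
time_s: 5.45
tcp_pos: [1.0375, 0.2993, 0.4539]
eef_rot: [-176.5, 28.3, -167.9]
contact_force: [-0.8, -0.8, -0.2]
gripper_width: 0.0878
```

Emit:
carry_out(commands=[-0.4,1,0,0,-1,-0.4,1,0,0,-1,-0.4,1,0,0,-1,0.9,0.5,0.6,0,-1,0.9,0.5,0.6,0,-1,0.9,0.5,0.6,0,-1])

```text
time_s: 6.05
tcp_pos: [1.0182, 0.4422, 0.4713]
eef_rot: [-177.0, 34.3, -167.5]
contact_force: [0.0, -0.7, 0.2]
gripper_width: 0.0872
```

Emit:
carry_out(commands=[-0.88,-0.73,-0.2,0,-0.5,-0.88,-0.73,-0.2,0,-0.5,-0.88,-0.73,-0.2,0,-0.5,-0.88,-0.73,-0.2,0,-0.5,-0.88,-0.73,-0.2,0,-0.5,-0.88,-0.73,-0.2,0,-0.5,-0.88,-0.73,-0.2,0,-0.5,-0.88,-0.73,-0.2,0,-0.5])

```text
time_s: 6.85
tcp_pos: [0.7727, 0.2356, 0.4197]
eef_rot: [-176.9, 34.3, -167.6]
contact_force: [0.7, -0.3, 0.0]
gripper_width: 0.0658
```

Emit:
carry_out(commands=[-0.88,-0.73,-0.2,0,-0.5,-0.88,-0.73,-0.2,0,-0.5,-0.88,-0.73,-0.2,0,-0.5,-0.88,-0.73,-0.2,0,-0.5,-0.88,-0.73,-0.2,0,-0.5,0,0,0,0,-0.5])

```text
time_s: 7.45
tcp_pos: [0.5942, 0.0874, 0.3793]
eef_rot: [-176.9, 34.3, -167.8]
contact_force: [1.0, 1.2, 0.8]
gripper_width: 0.0657
```

Emit:
carry_out(commands=[-0.65,-0.3,-0.7,0,-0.5,-0.65,-0.3,-0.7,0,-0.5,-0.65,-0.3,-0.7,0,-0.5,0,0,0,0,-0.5])

```text
time_s: 7.85
tcp_pos: [0.515, 0.0513, 0.2897]
eef_rot: [-176.7, 33.9, -167.6]
contact_force: [0.4, 0.5, -0.2]
gripper_width: 0.0658
```

```bash
cat >> h.py <<'E'
from scipy.spatial.transform import Rotation as Ro
def tool():
    s=telemetry.get_state(); R=Ro.from_euler("xyz",s["eef_rot"],degrees=True).as_matrix(); return s,s["tcp_pos"],R
def wproj(c,p,R,X):
    M=c["mount"];K=c["camera_matrix"]; q=(np.atleast_2d(X)-p)@R; q=(q-M[:3,3])@M[:3,:3]
    th=np.arctan2(np.hypot(q[:,0],q[:,1]),q[:,2]); ph=np.arctan2(q[:,1],q[:,0])
    return np.c_[K[0,2]+K[0,0]*th*np.cos(ph),K[1,2]+K[1,1]*th*np.sin(ph)]
def wray(c,p,R,u,v):
    M=c["mount"];K=c["camera_matrix"];x=(u-K[0,2])/K[0,0];y=(v-K[1,2])/K[1,1];t=np.hypot(x,y)
    d=np.array([x*np.sin(t)/t,y*np.sin(t)/t,np.cos(t)]); return p+R@M[:3,3],R@M[:3,:3]@d
E
python3 - <<'E'
from h import *
s,p,R=tool(); print(p.round(4),R.round(3).tolist(),s["joints"].round(1))
c=cap("wrist","pics/w1.png"); np.savez("pics/w1p",p=p,R=R)
lid=np.array([.5831,-.0282,.105]);y=np.array([-.1903,.9817,0])
print(wproj(c,p,R,[lid+y*k for k in(.09,0,-.09)]).round(1))
E
```

```text
[0.515  0.0513 0.2897] [[-0.811, -0.183, 0.556], [-0.178, 0.982, 0.063], [-0.557, -0.047, -0.829]] [  34.1  -15.2  -53.    36.5  -25.8 -142.3]
[[337.  153.8]
 [234.  153.2]
 [145.4 156.4]]
```

View pics/w1.png

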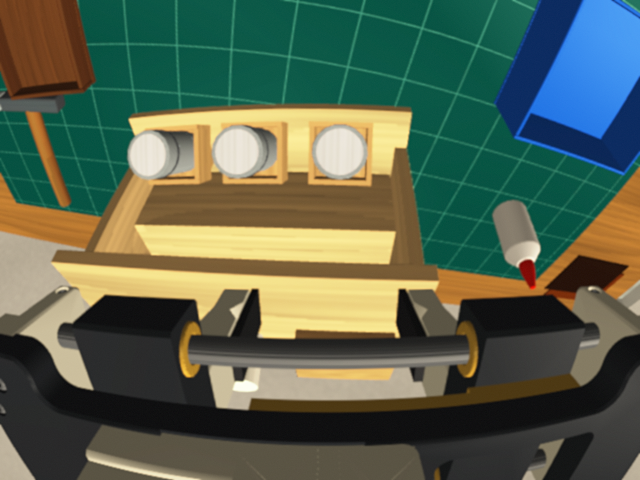

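Run:
```python
from h import *
c=np.load("pics/w1.npz");P=np.load("pics/w1p.npz");p,R=P["p"],P["R"]
for u,v in[(340.5,152),(241,152),(149.5,155)]:
    o,d=wray(c,p,R,u,v); print((o+d*(.105-o[2])/d[2]).round(4))
```

```text
[0.5634 0.0627 0.105 ]
[ 0.5806 -0.0219  0.105 ]
[ 0.5979 -0.1118  0.105 ]
```

Emit:
carry_out(commands=[0.04,0.04,-0.98,0,-0.5,0.04,0.04,-0.98,0,-0.5,0.04,0.04,-0.98,0,-0.5,0,0,0,0,-0.5])

```text
time_s: 8.3
tcp_pos: [0.5426, 0.0538, 0.2113]
eef_rot: [-178.3, 31.1, -167.8]
contact_force: [-0.7, -0.5, -0.4]
gripper_width: 0.0657
```

Run:
```python
from h import *
s,p,R=tool(); print(p.round(4),R[:,2].round(3),s["joints"].round(1))
```

```text
[0.5426 0.0538 0.2113] [ 0.51   0.08  -0.856] [  24.6   -5.4  -58.1   48.5  -10.7 -148.7]
```

```bash
cat > kin.py <<'E'
import numpy as np
from scipy.optimize import least_squares
from scipy.spatial.transform import Rotation as Ro
rz=lambda a:Ro.from_euler("z",a,degrees=True).as_matrix()
ry=lambda a:Ro.from_euler("y",a,degrees=True).as_matrix()
rx=lambda a:Ro.from_euler("x",a,degrees=True).as_matrix()
# chain: j1 z, j2 y, j3 -y, j4 x, j5 -y(neg=down), j6 x ; tool z = forearm x
def fk(q,g,s4=1,s6=1,o6=0):
    a1,d1,l2,e,l4,L=g
    A=rz(q[0]);p=A@[a1,0,d1];A=A@ry(q[1]);p=p+A@[0,0,l2];A=A@ry(-q[2]);p=p+A@[l4,0,e]
    A=A@rx(s4*q[3])@ry(-q[4]);p=p+A@[L,0,0];A=A@rx(s6*q[5]+o6)
    return p,A   # tool z = A[:,0]
data=[([-52.308,20.59,.633,-.02,-70.135,-16.508],[.24374,-.62897,.24764],[179.907,-.0085,-158.823]),
([34.1,-15.2,-53.0,36.5,-25.8,-142.3],[.515,.0513,.2897],[-176.7,33.9,-167.6]),
([24.6,-5.4,-58.1,48.5,-10.7,-148.7],[.5426,.0538,.2113],[-178.3,31.1,-167.8])]
E
python3 - <<'E'
from kin import *
for s4 in(1,-1):
    def f(g):
        o=[]
        for q,p,e in data:
            P,A=fk(q,g,s4); o+=list(P-p)+list((A[:,0]-Ro.from_euler("xyz",e,degrees=True).as_matrix()[:,2])*.1)
        return o
    r=least_squares(f,[0,.4,.35,.04,.35,.25]); print(s4,r.x.round(4),np.round(r.fun,4).tolist())
E
```

```text
1 [ 1.0574 -0.78   -0.2474  0.2208 -0.4296 -0.9454] [0.15, 0.1199, 0.0403, -0.0001, -0.0, 0.0, -0.0064, -0.0025, -0.0877, -0.029, 0.043, 0.0, -0.0099, 0.0455, 0.0473, -0.0116, 0.0253, -0.0]
-1 [-0.2085  0.552   0.9857 -0.0307  0.5543  1.0137] [0.1522, 0.1171, -0.0046, 0.0, 0.0, 0.0, 0.0097, -0.013, 0.01, 0.0, 0.0001, 0.0, -0.016, 0.0323, -0.0054, -0.0001, 0.0001, -0.0]
```

```bash
sed -i 's/def fk(q,g,s4=1/def fk(q,g,s4=-1/; s/a1,d1,l2,e,l4,L=g/a1,d1,l2,e,l4,L,b=g/; s/A=rz(q\[0\]);p=A@\[a1,0,d1\]/A=rz(q[0]);p=A@[a1,b,d1]/' kin.py
python3 - <<'E'
from kin import *
def f(g):
    o=[]
    for q,p,e in data:
        P,A=fk(q,g); o+=list(P-p)+[ (abs(g[0])+abs(g[3]))*.003]
    return o
for x0 in([0,.4,.35,.04,.35,.25,-.1],[0.05,.3,.35,.0,.4,.25,-.2]):
    r=least_squares(f,x0); print(r.x.round(4),np.round(r.fun,4).tolist())
for q,p,e in data:
    P,A=fk(q,r.x); T=Ro.from_euler("xyz",e,degrees=True).as_matrix(); print(Ro.from_matrix(A.T@T).as_euler("xyz",degrees=True).round(1), (A.T@T).round(2).tolist())
E
```

```text
[ 0.276   0.0424  0.5138  0.0655  0.1779  0.2639 -0.17  ] [0.0166, 0.0141, 0.0126, 0.001, -0.0062, 0.0054, -0.0274, 0.001, 0.0152, -0.0257, 0.0148, 0.001]
[ 0.276   0.0424  0.5138  0.0655  0.1779  0.2639 -0.17  ] [0.0166, 0.0141, 0.0126, 0.001, -0.0062, 0.0054, -0.0274, 0.001, 0.0152, -0.0257, 0.0148, 0.001]
[-90.  33. -90.] [[-0.0, 0.0, 1.0], [-0.84, 0.54, -0.0], [-0.54, -0.84, 0.0]]
[-89.8 -75.5 -90.2] [[-0.0, 0.0, 1.0], [-0.25, -0.97, 0.0], [0.97, -0.25, 0.0]]
[-90.  -62.6 -89.9] [[0.0, 0.0, 1.0], [-0.46, -0.89, 0.0], [0.89, -0.46, -0.0]]
```

```bash
sed -i 's/,s6=1,/,s6=-1,/; s/L,b=g/L,b,c,w=g/; s/A=A@rx(s4\*q\[3\])@ry(-q\[4\]);p=p+A@\[L,0,0\]/A=A@rx(s4*q[3]);p=p+A@[0,c,w];A=A@ry(-q[4]);p=p+A@[L,0,0]/' kin.py
python3 - <<'E'
from kin import *
for mask in([0,1,1,0,1,1,0,1,0],[0,1,1,1,1,1,0,1,0],[1,1,1,0,1,1,0,1,0],[0,1,1,0,1,1,1,1,0],[0,1,1,0,1,1,0,1,1]):
    m=np.array(mask,float)
    def f(g):
        return np.concatenate([fk(q,g*m)[0]-p for q,p,e in data])
    r=least_squares(f,[0,.3,.4,.04,.4,.3,-.1,.1,0.01]); print((r.x*m).round(4),np.abs(r.fun).max().round(4))
E
```

```text
[ 0.      0.1982  0.6018  0.      0.4636  0.3558 -0.     -0.1919  0.    ] 0.0006
[ 0.000e+00  1.977e-01  6.019e-01  2.000e-04  4.634e-01  3.557e-01
 -0.000e+00 -1.919e-01  0.000e+00] 0.0006
[ 3.000e-04  1.978e-01  6.016e-01  0.000e+00  4.633e-01  3.554e-01
 -0.000e+00 -1.919e-01  0.000e+00] 0.0005
[ 0.000e+00  1.986e-01  6.018e-01  0.000e+00  4.635e-01  3.562e-01
 -4.000e-04 -1.914e-01  0.000e+00] 0.0005
[ 0.000e+00  1.988e-01  6.013e-01  0.000e+00  4.639e-01  3.555e-01
  0.000e+00 -1.918e-01 -3.000e-04] 0.0005
```

```bash
cat >> kin.py <<'E'
G=np.array([0,.1982,.6018,0,.4636,.3558,0,-.1919,0])
lo=np.array([-176,-82,-58.2,-173.8,-174.7,-.2]);hi=np.array([176,121.7,71.7,95.5,-.2,0]);lo[5]=-173.6;hi[5]=173.6
M=np.array([[0,0,1.],[-1,0,0],[0,-1,0]])
def fkt(q):
    p,A=fk(q,G); return p,A
def toolR(q): # with s6=-1, A.T@T const; found numerically below
    p,A=fk(q,G); return p,A@OFF
_q,_p,_e=data[0]; OFF=fk(_q,G)[1].T@Ro.from_euler("xyz",_e,degrees=True).as_matrix(); OFF=np.round(OFF)
def tgtR(tilt,yaw=11,flip=0): # tool z=(sin t,0,-cos t) rack frame, tool x toward -x
    z=np.array([np.sin(np.radians(tilt)),0,-np.cos(np.radians(tilt))]);y=np.array([0,1.,0])
    x=np.cross(y,z); R=np.c_[x,y,z]; 
    if flip: R[:,:2]*=-1
    return rz(yaw)@R
def ik(p,R,q0):
    f=lambda q:np.concatenate([toolR(q)[0]-p,(toolR(q)[1]-R).ravel()*.2])
    r=least_squares(f,np.clip(q0,lo+.01,hi-.01),bounds=(lo,hi),x_scale=30); return r.x,np.abs(r.fun).max()
E
python3 - <<'E'
from kin import *
print(OFF.tolist())
for q,p,e in data: print(np.round(toolR(q)[1]-Ro.from_euler("xyz",e,degrees=True).as_matrix(),2).tolist())
rng=np.random.default_rng(0)
lids={"L":[.5645,.061,.105],"M":[.582,-.026,.105],"R":[.599,-.114,.105]}
for n in lids:
  for tilt in(35,28,20):
    for flip in(0,1):
      R=tgtR(tilt,11,flip)
      for back in(-.009,.05):
        T=np.array(lids[n])-R[:,2]*back; S=[]
        for k in range(30):
            q,e=ik(T,R,rng.uniform(lo,hi))
            if e<.001 and not any(np.abs(q-s).max()<3 for s in S): S.append(q)
        print(n,tilt,flip,back,[s.round(0).astype(int).tolist() for s in S])
E
```

```text
[[-0.0, 0.0, 1.0], [-1.0, 0.0, -0.0], [-0.0, -1.0, 0.0]]
[[0.0, -0.0, 0.0], [-0.0, -0.0, 0.0], [-0.0, 0.0, 0.0]]
[[0.0, 0.0, 0.0], [0.0, 0.0, 0.0], [-0.0, 0.0, 0.0]]
[[-0.0, -0.0, -0.0], [-0.0, -0.0, 0.0], [0.0, 0.0, -0.0]]
L 35 0 -0.009 []
L 35 0 0.05 []
L 35 1 -0.009 []
L 35 1 0.05 []
L 28 0 -0.009 []
L 28 0 0.05 []
L 28 1 -0.009 []
L 28 1 0.05 []
L 20 0 -0.009 [[27, 11, -50, 28, -12, -133]]
L 20 0 0.05 [[30, 4, -45, 16, -23, -123]]
L 20 1 -0.009 [[27, 11, -50, 28, -12, 47]]
L 20 1 0.05 [[30, 4, -45, 16, -23, 57]]
M 35 0 -0.009 []
M 35 0 0.05 []
M 35 1 -0.009 []
M 35 1 0.05 []
M 28 0 -0.009 []
M 28 0 0.05 [[18, 3, -52, 22, -8, -117]]
M 28 1 -0.009 []
M 28 1 0.05 [[18, 3, -52, 22, -8, 63]]
M 20 0 -0.009 [[18, 12, -41, 8, -17, -104]]
M 20 0 0.05 [[18, 6, -39, 6, -26, -102]]
M 20 1 -0.009 [[18, 12, -41, 8, -17, 76]]
M 20 1 0.05 [[18, 6, -39, 6, -26, 78]]
R 35 0 -0.009 [[3, 13, -33, -27, -10, -56]]
R 35 0 0.05 [[4, 6, -37, -19, -13, -66]]
R 35 1 -0.009 [[3, 13, -33, -27, -10, 124]]
R 35 1 0.05 [[4, 6, -37, -19, -13, 114]]
R 28 0 -0.009 [[6, 14, -35, -10, -14, -75]]
R 28 0 0.05 [[6, 7, -36, -7, -20, -78]]
R 28 1 -0.009 [[6, 14, -35, -10, -14, 105]]
R 28 1 0.05 [[6, 7, -36, -7, -20, 102]]
R 20 0 -0.009 [[7, 15, -32, -4, -23, -82]]
R 20 0 0.05 [[6, 9, -31, -3, -30, -83]]
R 20 1 -0.009 [[7, 15, -32, -4, -23, 98]]
R 20 1 0.05 [[6, 9, -31, -3, -30, 97]]
```

Emit:
carry_out(commands=[0.1,-0.6,0.1,0,-0.5,0.1,-0.6,0.1,0,-0.5,0,-0.6,0,0,-0.5,0,-0.6,0,0,-0.5,0,-0.6,0,0,-0.5,0,-0.6,0,0,-0.5,0,-0.6,0,0,-0.5,0,0,0,0,-0.5])

```text
time_s: 9.1
tcp_pos: [0.5505, -0.1148, 0.2229]
eef_rot: [-178.4, 31.4, -167.8]
contact_force: [0.2, 0.4, 0.2]
gripper_width: 0.0656
```

```bash
cat >> h.py <<'E'
def st():
    s,p,R=tool(); print(s["time_s"].round(2) if hasattr(s["time_s"],"round") else s["time_s"],"p",p.round(4),"z",R[:,2].round(3),"jaw",R[:,1].round(3),"q",s["joints"].round(1)); return s,p,R
def grasp(lid,ahead=.009,back=.08):
    s,p,R=st(); t=np.array(lid)+R[:,2]*ahead; b=t-R[:,2]*back
    print("to back",((b-p)/.04).round(2),"approach",((t-b)/.04).round(2),"tcp",t.round(4))
LID=dict(L=[.5645,.061,.105],M=[.582,-.026,.105],R=[.599,-.114,.105])
E
python3 -c "
from h import *
grasp(LID['R'])"
```

```text
9.1 p [ 0.5505 -0.1148  0.2229] z [ 0.515  0.082 -0.853] jaw [-0.196  0.98  -0.024] q [  7.7  -2.9 -38.2  -1.8 -23.2 -84.5]
to back [ 0.3  -0.12 -1.43] approach [ 1.03  0.16 -1.71] tcp [ 0.6036 -0.1133  0.0973]
```

Emit:
carry_out(commands=[0.15,-0.06,-0.72,0,-0.5,0.15,-0.06,-0.72,0,-0.5,0.26,0.04,-0.43,0,-0.5,0.26,0.04,-0.43,0,-0.5,0.26,0.04,-0.43,0,-0.5,0.26,0.04,-0.43,0,-0.5,0,0,0,0,-0.5])

```text
time_s: 9.8
tcp_pos: [0.6035, -0.1111, 0.093]
eef_rot: [-178.4, 31.1, -167.7]
contact_force: [-0.2, 0.6, 0.1]
gripper_width: 0.0658
```

```bash
python3 -c "
from h import *
grasp(LID['R'])"
```

```text
9.8 p [ 0.6035 -0.1111  0.093 ] z [ 0.511  0.082 -0.856] jaw [-0.198  0.98  -0.024] q [  6.7  13.7 -38.1 -10.3  -7.2 -75. ]
to back [-1.02 -0.22  1.82] approach [ 1.02  0.16 -1.71] tcp [ 0.6036 -0.1133  0.0973]
```

Emit:
carry_out(commands=[0,0,0,0,1,0,0,0,0,1,0,0,0,0,1,0,0,0,0,1], grip_force=25)

```text
time_s: 10.2
tcp_pos: [0.603, -0.1122, 0.0958]
eef_rot: [-178.3, 31.4, -167.7]
contact_force: [-2.5, 0.1, 5.5]
gripper_width: 0.0476
```

Emit:
carry_out(commands=[-0.2,-0.04,0.3,0,1,-0.21,-0.04,0.31,0,1,-0.21,-0.04,0.31,0,1,-0.21,-0.04,0.31,0,1,-0.21,-0.04,0.31,0,1,0,0,0.3,0,1,0,0,0,0,1,0,0,0,0,1])

```text
time_s: 11.0
tcp_pos: [0.5603, -0.1202, 0.1675]
eef_rot: [-178.4, 31.2, -167.8]
contact_force: [0.1, -0.5, -4.0]
gripper_width: 0.048
```

```bash
cat >> h.py <<'E'
def weigh():
    F=[]
    for i in range(6):
        s=telemetry.get_state(); F.append(s["contact_force"]); cams.capture("wrist")
    print("F",np.mean(F,0).round(2),np.std(F,0).round(2),"w",s["gripper_width"])
E
python3 - <<'E'
from h import *
weigh(); st(); cap("wrist","pics/w2.png")
E
```

```text
F [ 0.09 -0.33 -3.86] [0.47 0.27 0.45] w 0.04813281174980913
11.3 p [ 0.5608 -0.1202  0.1672] z [ 0.511  0.082 -0.855] jaw [-0.198  0.98  -0.024] q [  6.5   3.  -40.   -4.9 -15.9 -80.4]
```

View pics/w2.png

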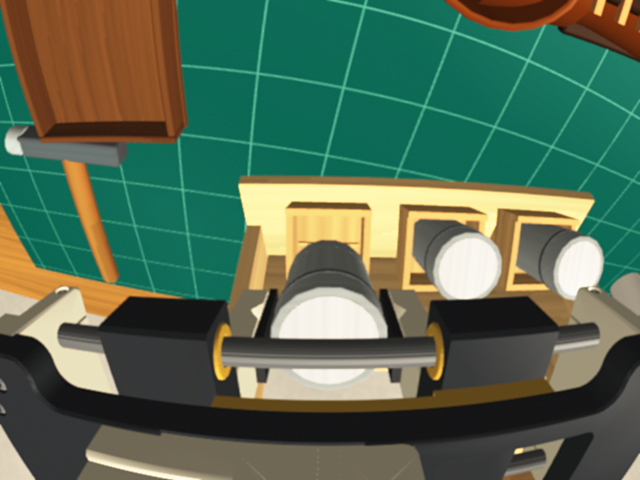

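Emit:
carry_out(commands=[-0.3,-0.7,0.4,-1,1,-0.42,-0.8,0.4,-1,1,-0.42,-0.8,0.4,-1,1,-0.42,-0.8,0.4,-1,1,-0.42,-0.8,0.4,-1,1,-0.42,-0.8,0.3,-1,1,0,0,0,-1,1,0,0,0,-1,1])

```text
time_s: 12.15
tcp_pos: [0.4646, -0.3093, 0.2605]
eef_rot: [-178.4, 31.3, 159.9]
contact_force: [-0.7, -1.0, -3.4]
gripper_width: 0.0477
```

Emit:
carry_out(commands=[0,0,0,-1,1,0,0,0,-1,1,-0.6,0.4,0,-1,1,-0.6,0.4,0,0,1,-0.6,0.4,0,0,1,-0.6,0.4,0,0,1,-0.6,0.4,0,0,1,0,0,0,0,1])

```text
time_s: 12.95
tcp_pos: [0.3486, -0.2327, 0.2744]
eef_rot: [-178.9, 30.3, 148.2]
contact_force: [1.3, 0.1, -3.4]
gripper_width: 0.0479
```

```bash
python3 -c "
from h import *
st()"
```

```text
12.95 p [ 0.3486 -0.2327  0.2744] z [ 0.419 -0.282 -0.863] jaw [ 0.535  0.845 -0.016] q [   9.1  -27.   -58.3   32.2  -40.3 -152.7]
```

Emit:
carry_out(commands=[-0.6,0.4,-0.4,0,1,-0.6,0.4,-0.4,0,1,-0.6,0.4,-0.4,0,1,-0.6,0.4,-0.4,0,1,-0.6,0.4,-0.4,0,1,-0.6,0.4,-0.4,0,1])

```text
time_s: 13.55
tcp_pos: [0.259, -0.1853, 0.2683]
eef_rot: [179.4, 23.6, 148.2]
contact_force: [-0.3, 0.1, -3.3]
gripper_width: 0.0476
```

```bash
python3 -c "
from h import *
st()"
```

```text
13.55 p [ 0.259  -0.1853  0.2683] z [ 0.345 -0.202 -0.916] jaw [0.524 0.852 0.009] q [  43.5  -48.3  -58.2   23.5  -74.5 -170.4]
```

Run:
```python
from kin import *
az=-34;d=np.array([np.cos(np.radians(az)),np.sin(np.radians(az)),0])
for yaw in(-32,-5):
 for z in(.12,.16,.2):
  for t in(24,16,8,0,-8):
    R=tgtR(t,yaw);out=[];q=np.array([10,-10,-40,5,-40,-150.])
    for rr in np.arange(.62,.3,-.02):
        q,e=ik(d*rr+[0,0,z],R,q)
        if e>.001: break
        out.append((rr,q.round(0).astype(int).tolist()))
    print(yaw,z,t,out[-1] if out else None)
```

```text
-32 0.12 24 (np.float64(0.6), [-29, 9, -57, 78, -1, -170])
-32 0.12 16 (np.float64(0.43999999999999984), [-3, -3, -57, 20, -23, -137])
-32 0.12 8 (np.float64(0.33999999999999975), [6, -12, -58, 8, -38, -135])
-32 0.12 0 (np.float64(0.31999999999999973), [3, -8, -51, 0, -47, -125])
-32 0.12 -8 (np.float64(0.31999999999999973), [-3, -1, -44, -5, -54, -116])
-32 0.16 24 (np.float64(0.4999999999999999), [-9, -4, -58, 35, -16, -145])
-32 0.16 16 (np.float64(0.3799999999999998), [6, -15, -58, 16, -36, -140])
-32 0.16 8 (np.float64(0.31999999999999973), [10, -19, -55, 7, -48, -137])
-32 0.16 0 (np.float64(0.31999999999999973), [3, -11, -47, 0, -54, -125])
-32 0.16 -8 (np.float64(0.31999999999999973), [-3, -5, -41, -4, -61, -117])
-32 0.2 24 (np.float64(0.43999999999999984), [0, -15, -58, 27, -29, -144])
-32 0.2 16 (np.float64(0.33999999999999975), [15, -26, -57, 16, -49, -146])
-32 0.2 8 (np.float64(0.31999999999999973), [10, -22, -51, 7, -55, -136])
-32 0.2 0 (np.float64(0.31999999999999973), [3, -14, -43, 0, -61, -125])
-32 0.2 -8 (np.float64(0.31999999999999973), [-3, -8, -37, -4, -67, -
[... 395 characters left out ...]
3799999999999998), [-3, -18, -57, 2, -27, -94])
-5 0.16 16 (np.float64(0.31999999999999973), [7, -25, -58, 5, -41, -106])
-5 0.16 8 (np.float64(0.31999999999999973), [5, -18, -52, 2, -47, -101])
-5 0.16 0 (np.float64(0.31999999999999973), [3, -11, -47, 0, -54, -98])
-5 0.16 -8 (np.float64(0.31999999999999973), [2, -5, -43, -1, -60, -96])
-5 0.2 24 (np.float64(0.33999999999999975), [6, -30, -58, 7, -39, -105])
-5 0.2 16 (np.float64(0.31999999999999973), [8, -28, -54, 5, -49, -105])
-5 0.2 8 (np.float64(0.31999999999999973), [5, -21, -48, 2, -55, -101])
-5 0.2 0 (np.float64(0.31999999999999973), [3, -14, -43, 0, -61, -98])
-5 0.2 -8 (np.float64(0.31999999999999973), [2, -8, -39, -1, -67, -96])
```

Emit:
carry_out(commands=[0,0,-0.8,1,1,0,0,-0.8,1,1,0,0,-0.8,1,1,0,0,-0.8,1,1,-0.5,0.3,-0.5,1,1,-0.5,0.3,-0.5,0,1])

```text
time_s: 14.15
tcp_pos: [0.233, -0.2006, 0.1763]
eef_rot: [176.9, 19.2, 164.7]
contact_force: [0.1, 0.1, -4.6]
gripper_width: 0.048
```

```bash
python3 -c "
from h import *
st()"
```

```text
14.15 p [ 0.233  -0.2006  0.1763] z [ 0.331 -0.034 -0.943] jaw [0.247 0.968 0.051] q [   1.5  -30.6  -58.2    3.6  -43.1 -108.6]
```

Emit:
carry_out(commands=[-0.8,0.1,0,0,1,-0.8,0.1,0,0,1,-0.8,0.1,0,0,1,-0.8,0.1,0,0,1,-0.8,0.1,-0.2,0,1,-0.8,0.1,-0.2,0,1])

```text
time_s: 14.75
tcp_pos: [0.043, -0.186, 0.1698]
eef_rot: [176.1, 19.0, 164.8]
contact_force: [-0.5, -1.5, -3.5]
gripper_width: 0.0478
```

```bash
python3 -c "
from h import *
st()"
```

```text
14.75 p [ 0.043  -0.186   0.1698] z [ 0.331 -0.02  -0.943] jaw [0.241 0.969 0.064] q [-13.5 -55.1 -58.2  -3.6 -67.8 -90.3]
```

Emit:
carry_out(commands=[0.9,-0.36,0.2,0,1,0.95,-0.38,0.2,0,1,0.95,-0.38,0.2,0,1,0.95,-0.38,0.2,0,1,0.95,-0.38,0,1,1,0.95,-0.38,0,1,1,0.95,-0.38,0,0,1,0.95,-0.2,0,0,1])

```text
time_s: 15.55
tcp_pos: [0.335, -0.289, 0.2016]
eef_rot: [176.3, 18.7, 172.8]
contact_force: [-0.5, -0.5, -3.3]
gripper_width: 0.0476
```

Emit:
carry_out(commands=[0.95,0,0,0,1,0.95,0,0,0,1,0.95,0,0,0,1,0.95,0,0,0,1,0,0,0,0,1,0,0,0,0,1])

```text
time_s: 16.15
tcp_pos: [0.4856, -0.2871, 0.2011]
eef_rot: [176.3, 18.7, 172.9]
contact_force: [-0.4, 0.0, -4.4]
gripper_width: 0.0478
```

Run:
```python
from h import *
st(); cap("wrist","pics/w3.png"); cap("scene","pics/s3.png")
a=cv2.imread("pics/w3.png");b=cv2.imread("pics/s3.png")
cv2.imwrite("pics/m3.png",np.hstack([cv2.resize(a[150:450],(400,250),interpolation=3) ,cv2.resize(b[230:480,300:560],(400,250))]))
```

```text
16.15 p [ 0.4856 -0.2871  0.2011] z [ 0.325  0.025 -0.945] jaw [0.102 0.993 0.062] q [-15.1   4.7 -25.5  -9.4 -42.1 -75.3]
```

View pics/m3.png

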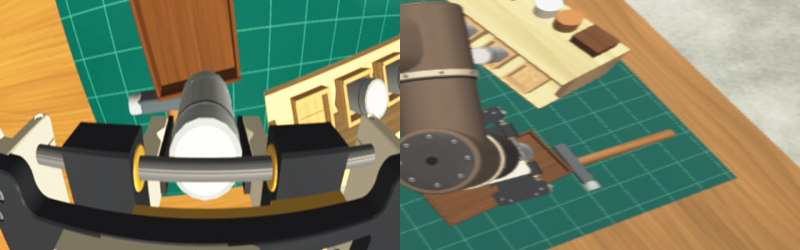

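Emit:
carry_out(commands=[0.1,-0.1,-0.85,0,1,0.1,-0.1,-0.85,0,1,0.1,-0.1,-0.7,0,1,0,0,-0.2,0,1,0,0,0,0,1])

```text
time_s: 16.75
tcp_pos: [0.4959, -0.2992, 0.0977]
eef_rot: [176.2, 18.7, 172.8]
contact_force: [-1.2, 1.0, -3.2]
gripper_width: 0.0474
```

Emit:
carry_out(commands=[0,0,-0.08,0,1,0,0,0,0,1], grip_force=12)

```text
time_s: 16.95
tcp_pos: [0.4976, -0.2992, 0.0968]
eef_rot: [176.3, 18.9, 172.9]
contact_force: [-0.0, -0.1, -3.9]
gripper_width: 0.0483
```

```bash
python3 -c "
from h import *
st();weigh()"
```

```text
16.95 p [ 0.4976 -0.2992  0.0968] z [ 0.329  0.024 -0.944] jaw [0.102 0.993 0.061] q [-16.6  13.9 -29.1 -13.7 -29.6 -68.9]
F [ 0.05 -0.09 -3.52] [0.49 0.21 0.27] w 0.04785282469376461
```

Step down in 3 mm steps until the floor takes weight.

Emit:
carry_out(commands=[0,0,-0.08,0,1,0,0,-0.08,0,1,0,0,-0.08,0,1,0,0,0,0,1])

```text
time_s: 17.65
tcp_pos: [0.4967, -0.2989, 0.0849]
eef_rot: [176.2, 18.7, 172.9]
contact_force: [-0.1, 0.3, -3.1]
gripper_width: 0.0478
```

Emit:
carry_out(commands=[0,0,-0.08,0,1,0,0,-0.04,0,1,0,0,0,0,1])

```text
time_s: 17.95
tcp_pos: [0.4999, -0.2998, 0.0832]
eef_rot: [176.4, 19.1, 172.9]
contact_force: [1.0, 2.7, 7.7]
gripper_width: 0.0479
```

Emit:
carry_out(commands=[0.1,0.01,0.02,0,1,0.2,0.02,0,0,1,0.2,0.02,0,0,1,0.2,0.02,0,0,1,0,0,0,0,1], grip_force=8)

```text
time_s: 18.45
tcp_pos: [0.526, -0.2959, 0.0812]
eef_rot: [176.3, 18.7, 172.9]
contact_force: [0.5, 0.3, -2.9]
gripper_width: 0.0481
```

Run:
```python
from h import *
st();weigh(); cap("wrist","pics/w4.png"); a=cv2.imread("pics/w4.png")
cv2.imwrite("pics/m4.png",a[150:420,100:540])
```

```text
18.45 p [ 0.526  -0.2959  0.0812] z [ 0.326  0.025 -0.945] jaw [0.102 0.993 0.062] q [-15.2  17.  -27.4 -13.5 -28.2 -70.3]
F [ 0.03  0.38 -2.54] [0.46 0.35 0.61] w 0.04821431066500826
```

View pics/m4.png

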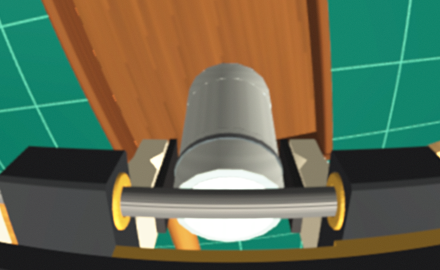

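Run:
```python
from h import *
s,p,R=tool(); c=np.load("pics/w4.npz")
for z in(.006,.010,.016):
    o,d=wray(c,p,R,330,214); print(z,(o+d*(z-o[2])/d[2]).round(4))
for t in(0,10,-10,20):
    a=np.array([-np.sin(np.radians(t)),0,np.cos(np.radians(t))]); n=np.array([-a[2],0,a[0]])
    g=p+R[:,2]*.003; print(t,wproj(c,p,R,[g-.073*a+.024*n, g+.012*a+.024*n,g+.012*a-.024*n]).round(0).tolist())
```

```text
0.006 [ 0.5154 -0.2886  0.006 ]
0.01 [ 0.5129 -0.2886  0.01  ]
0.016 [ 0.5091 -0.2886  0.016 ]
0 [[314.0, 194.0], [321.0, 309.0], [333.0, 379.0]]
10 [[316.0, 211.0], [320.0, 297.0], [333.0, 384.0]]
-10 [[311.0, 178.0], [322.0, 322.0], [333.0, 374.0]]
20 [[319.0, 230.0], [319.0, 287.0], [333.0, 387.0]]
```

Emit:
carry_out(commands=[0,0,-0.05,0,1,0.12,0.01,-0.03,0,1,0.12,0.01,-0.03,0,1,0.12,0.01,-0.03,0,1,0.08,0.01,-0.03,0,1,0,0,0,0,1])

```text
time_s: 19.4
tcp_pos: [0.5449, -0.2959, 0.0773]
eef_rot: [176.4, 19.1, 173.0]
contact_force: [-3.1, -0.6, 10.0]
gripper_width: 0.0483
```

```bash
cat >> h.py <<'E'
def tinrow(f):
    s,p,R=tool(); c=cap("wrist",f); a=c["frame"]; 
    g=cv2.cvtColor(a,cv2.COLOR_RGB2HSV); col=g[120:330,318:334].mean(1)
    lum=a[150:330,318:334].mean(1); sat=col[30:210,1]
    print("sat by row",[(150+i,int(sat[i]),int(lum[i].mean())) for i in range(20,110,4)])
    for t in(-10,-5,0,5,10,15):
        k=np.array([R[0,2],R[1,2],0]);k/=np.linalg.norm(k);T=np.radians(t)
        ax=-k*np.sin(T)+np.array([0,0,np.cos(T)]); n=-k*np.cos(T)-np.array([0,0,np.sin(T)]);gp=p+R[:,2]*.003
        print(t,wproj(c,p,R,[gp-.073*ax+.024*n]).round(0).tolist()[0],end=" ")
    print()
E
python3 - <<'E'
from h import *
st();weigh(); tinrow("pics/w5.png")
E
```

```text
19.4 p [ 0.5449 -0.2959  0.0773] z [ 0.332  0.022 -0.943] jaw [0.102 0.993 0.059] q [-14.6  18.4 -26.2 -13.1 -27.6 -71.2]
F [-2.31 -0.56  9.05] [0.45 0.26 0.88] w 0.04855367595008039
sat by row [(170, 180, 105), (174, 179, 105), (178, 178, 105), (182, 178, 104), (186, 178, 104), (190, 178, 104), (194, 180, 104), (198, 19, 152), (202, 20, 156), (206, 19, 153), (210, 18, 158), (214, 18, 157), (218, 19, 159), (222, 18, 164), (226, 18, 157), (230, 18, 157), (234, 18, 156), (238, 18, 156), (242, 19, 156), (246, 18, 156), (250, 18, 156), (254, 19, 155), (258, 18, 155)]
-10 [307.0, 179.0] -5 [309.0, 186.0] 0 [311.0, 194.0] 5 [313.0, 202.0] 10 [315.0, 211.0] 15 [318.0, 220.0]
```

Emit:
carry_out(commands=[0,0,0.03,0,1,0,0,0,0,-0.5,0,0,0,0,-0.5,0,0,0,0,-0.5,-0.25,0,0.71,0,-0.5,-0.25,0,0.71,0,-0.5,-0.25,0,0.71,0,-0.5,-0.25,0,0.71,0,-0.5])

```text
time_s: 20.55
tcp_pos: [0.502, -0.2945, 0.1905]
eef_rot: [176.3, 18.7, 172.9]
contact_force: [0.5, 0.1, 0.6]
gripper_width: 0.0658
```

Run:
```python
from h import *
s,p,R=st(); c=cap("wrist","pics/w6.png")
print(wproj(c,p,R,[[.5458,-.2958,.091],[.5458,-.2958,.006]]).round(0))
a=cv2.imread("pics/w6.png"); cv2.imwrite("pics/m6.png",a[100:400,100:560])
```

```text
20.55 p [ 0.502  -0.2945  0.1905] z [ 0.326  0.025 -0.945] jaw [0.103 0.993 0.062] q [-15.5   7.1 -24.3  -9.8 -41.  -74.6]
[[323. 261.]
 [318. 201.]]
```

View pics/m6.png

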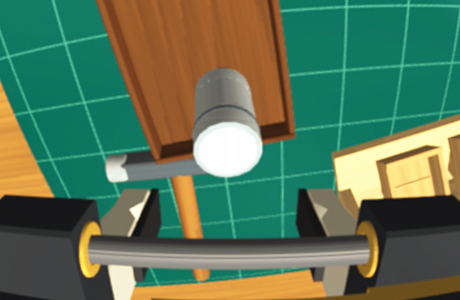

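Emit:
carry_out(commands=[0,0.9,0.2,1,-0.5,0.1,0.93,0.1,1,-0.5,0.1,0.93,0,1,-0.5,0.1,0.93,0,1,-0.5,0.2,0.93,0,0,-0.5,0.2,0.93,0,0,-0.5,0.2,0.93,0,0,-0.5,0,0,0,0,-0.5])

```text
time_s: 21.4
tcp_pos: [0.5393, -0.0319, 0.2017]
eef_rot: [176.3, 18.8, -170.9]
contact_force: [0.1, 0.2, -0.6]
gripper_width: 0.0659
```

```bash
python3 -c "
from h import *
grasp(LID['M'])"
```

```text
21.4 p [ 0.5393 -0.0319  0.2017] z [ 0.307  0.115 -0.945] jaw [-0.179  0.982  0.062] q [ 16.4   0.9 -32.7  -2.2 -37.4 -95.1]
to back [ 0.52 -0.06 -0.74] approach [ 0.61  0.23 -1.89] tcp [ 0.5848 -0.025   0.0965]
```

Emit:
carry_out(commands=[0.26,-0.03,-0.37,0,-0.5,0.26,-0.03,-0.37,0,-0.5,0.2,0.08,-0.47,0,-0.5,0.2,0.08,-0.47,0,-0.5,0.2,0.07,-0.47,0,-0.5,0,0,-0.45,0,-0.5,0,0,0,0,-0.5])

```text
time_s: 22.1
tcp_pos: [0.5818, -0.0293, 0.0947]
eef_rot: [176.3, 18.5, -171.2]
contact_force: [-0.5, -0.6, -0.6]
gripper_width: 0.0656
```

Emit:
carry_out(commands=[0,0,0,0,1,0,0,0,0,1,0,0,0,0,1,0,0,0,0,1], grip_force=22)

```text
time_s: 22.5
tcp_pos: [0.5839, -0.0286, 0.099]
eef_rot: [176.3, 18.9, -171.1]
contact_force: [-0.9, 0.2, 4.6]
gripper_width: 0.0476
```

Emit:
carry_out(commands=[-0.2,-0.04,0.3,0,1,-0.21,-0.04,0.31,0,1,-0.21,-0.04,0.31,0,1,-0.21,-0.04,0.31,0,1,-0.21,-0.04,0.31,0,1,0,0,0.3,0,1,0,0,0,0,1,0,0,0,0,1])

```text
time_s: 23.3
tcp_pos: [0.5415, -0.0367, 0.1719]
eef_rot: [176.2, 18.8, -171.1]
contact_force: [-0.5, -0.3, -0.4]
gripper_width: 0.0479
```

```bash
python3 -c "
from h import *
weigh();st()"
```

```text
F [-0.45 -0.24 -0.52] [0.61 0.21 0.44] w 0.04775066634976111
23.6 p [ 0.5416 -0.0367  0.1707] z [ 0.306  0.114 -0.945] jaw [-0.175  0.983  0.062] q [ 15.7   3.4 -34.5  -2.8 -33.1 -94.2]
```

Emit:
carry_out(commands=[-0.2,0.6,0.6,0,1,-0.32,0.92,0.4,0,1,-0.32,0.92,0.2,0,1,-0.32,0.92,0,0,1,-0.32,0.92,0,0,1,-0.32,0.92,0,0,1,-0.32,0.92,0,0,1,-0.32,0.92,0,0,1])

```text
time_s: 24.4
tcp_pos: [0.4433, 0.2464, 0.2192]
eef_rot: [176.3, 18.8, -171.1]
contact_force: [1.2, 0.9, -0.7]
gripper_width: 0.0476
```

Emit:
carry_out(commands=[-0.32,0.92,0,0,1,0,0,0,0,1,0,0,0,0,1])

```text
time_s: 24.7
tcp_pos: [0.4309, 0.2825, 0.2187]
eef_rot: [176.3, 18.7, -171.0]
contact_force: [-0.4, -0.4, -0.6]
gripper_width: 0.0475
```

```bash
python3 -c "
from h import *
st()"
```

```text
24.7 p [0.4309 0.2825 0.2187] z [ 0.306  0.113 -0.945] jaw [-0.177  0.982  0.061] q [  63.3   -3.8  -43.7   21.3  -37.9 -159.2]
```

Run:
```python
from kin import *
for turn in(0,12,20):
  R0=Ro.from_euler("xyz",[176.3,18.7,-171.0+turn],degrees=True).as_matrix()
  q=np.array([63.3,-3.8,-43.7,21.3,-37.9,-159.2+turn])
  for x,y,z in((.431,.29,.2),(.431,.29,.15),(.431,.29,.11),(.431,.29,.09)):
    q,e=ik(np.array([x,y,z]),R0,q); print(turn,z,e.round(4),q.round(0))
```

```text
0 0.2 0.0 [  63.   -2.  -45.   23.  -35. -161.]
0 0.15 0.0 [  62.    2.  -52.   30.  -25. -168.]
0 0.11 0.0032 [  59.    5.  -56.   37.  -18. -174.]
0 0.09 0.007 [  58.    7.  -56.   38.  -16. -174.]
12 0.2 0.0 [  61.   -3.  -44.   17.  -33. -143.]
12 0.15 0.0 [  60.    1.  -50.   22.  -24. -148.]
12 0.11 0.0 [  58.    5.  -56.   34.  -14. -158.]
12 0.09 0.0022 [  55.    7.  -58.   41.  -10. -163.]
20 0.2 0.0 [  60.   -2.  -42.   11.  -33. -129.]
20 0.15 0.0 [  59.    1.  -47.   15.  -24. -132.]
20 0.11 0.0 [  58.    5.  -52.   22.  -16. -139.]
20 0.09 0.0 [  56.    7.  -56.   31.  -10. -147.]
```

Emit:
carry_out(commands=[0,0,0,1,1,-0.1,0,-0.3,1,1,-0.1,0,-0.6,1,1,-0.1,0,-0.7,1,1,0,0,-0.7,1,1,0,0,-0.5,0,1,0,0,0,0,1])

```text
time_s: 25.4
tcp_pos: [0.4188, 0.2785, 0.1044]
eef_rot: [176.4, 18.5, -151.2]
contact_force: [-0.2, 0.2, 0.9]
gripper_width: 0.0478
```

Emit:
carry_out(commands=[0,0,-0.25,0,1,0,0,-0.15,0,1,0,0,0,0,-0.5,0,0,0,0,-0.5,0,0,0,0,-0.5])

```text
time_s: 25.9
tcp_pos: [0.4205, 0.2821, 0.0931]
eef_rot: [176.2, 18.8, -151.1]
contact_force: [0.5, -0.8, 1.0]
gripper_width: 0.0634
```

Emit:
carry_out(commands=[0,0,0.4,0,-0.5,0,0,0.9,0,-0.5,0,0,0.9,0,-0.5,0,-0.3,0.9,-1,-0.5,0.3,-0.8,0,-1,-0.5,0.4,-0.9,0,-1,-0.5,0.4,-0.9,0,-1,-0.5,0.4,-0.9,0,-1,-0.5])

```text
time_s: 26.7
tcp_pos: [0.4799, 0.129, 0.217]
eef_rot: [176.1, 18.8, -171.2]
contact_force: [0.5, -0.0, -0.3]
gripper_width: 0.0659
```

Run:
```python
from h import *
grasp(LID['L'])
c=cams.capture("top"); a=cv2.cvtColor(c["frame"],cv2.COLOR_RGB2HSV)
m=cv2.inRange(a,(0,0,90),(180,60,255)); m[:,:245]=0;m[:,306:]=0;m[:248]=0;m[310:]=0
print("grey in bin",int(m.sum()/255),[t.mean().round(0) for t in np.nonzero(m)])
```

```text
26.7 p [0.4799 0.129  0.217 ] z [ 0.307  0.116 -0.945] jaw [-0.174  0.983  0.064] q [  42.8   -6.2  -42.7   12.1  -36.3 -132.1]
to back [ 1.57 -1.9  -1.12] approach [ 0.61  0.23 -1.89] tcp [0.5673 0.062  0.0965]
grey in bin 452 [np.float64(287.0), np.float64(292.0)]
```

Emit:
carry_out(commands=[0.3,-0.5,0,0,-0.5,0.45,-0.7,-0.1,0,-0.5,0.45,-0.7,-0.3,0,-0.5,0.4,0,-0.6,0,-0.5,0.15,0.06,-0.4,0,-0.5,0.15,0.06,-0.4,0,-0.5,0,0,0,0,-0.5])

```text
time_s: 27.45
tcp_pos: [0.5552, 0.0585, 0.1422]
eef_rot: [176.3, 18.5, -171.1]
contact_force: [-0.9, -0.6, 0.2]
gripper_width: 0.0657
```

```bash
python3 -c "
from h import *
grasp(LID['L'],back=.04)"
```

```text
27.45 p [0.5552 0.0585 0.1422] z [ 0.303  0.114 -0.946] jaw [-0.175  0.983  0.062] q [  27.6    6.4  -39.     5.2  -26.  -112.4]
to back [-0.   -0.03 -0.2 ] approach [ 0.3   0.11 -0.95] tcp [0.5672 0.062  0.0965]
```

Emit:
carry_out(commands=[0.1,0.03,-0.38,0,-0.5,0.1,0.03,-0.38,0,-0.5,0.1,0.03,-0.38,0,-0.5,0,0,0,0,-0.5])

```text
time_s: 27.85
tcp_pos: [0.5673, 0.0623, 0.0978]
eef_rot: [176.3, 18.6, -171.1]
contact_force: [-0.2, 0.1, 0.7]
gripper_width: 0.0658
```

Emit:
carry_out(commands=[0,0,0,0,1,0,0,0,0,1,0,0,0,0,1,0,0,0,0,1], grip_force=22)

```text
time_s: 28.25
tcp_pos: [0.5684, 0.0624, 0.0997]
eef_rot: [176.2, 18.8, -171.1]
contact_force: [-2.7, -2.1, 8.2]
gripper_width: 0.048
```

Emit:
carry_out(commands=[-0.2,-0.04,0.3,0,1,-0.21,-0.04,0.31,0,1,-0.21,-0.04,0.31,0,1,-0.21,-0.04,0.31,0,1,-0.21,-0.04,0.31,0,1,0,0,0.3,0,1,0,0,0,0,1,0,0,0,0,1])

```text
time_s: 29.05
tcp_pos: [0.5258, 0.0541, 0.1716]
eef_rot: [176.2, 18.7, -171.1]
contact_force: [0.0, -0.5, -4.7]
gripper_width: 0.0483
```

```bash
python3 -c "
from h import *
weigh();st()"
```

```text
F [ 0.08 -0.08 -4.3 ] [0.08 0.36 0.4 ] w 0.048536277674549794
29.35 p [0.5261 0.054  0.1713] z [ 0.305  0.114 -0.946] jaw [-0.175  0.983  0.062] q [  29.     1.1  -40.3    5.6  -30.  -113.9]
```

Emit:
carry_out(commands=[-0.2,-0.5,0.6,0,1,-0.3,-0.9,0.5,0,1,-0.38,-1,0.4,-1,1,-0.38,-1,0,-1,1,-0.38,-1,0,-1,1,-0.38,-1,0,-1,1,-0.38,-1,0,0,1,-0.38,-1,0,0,1])

```text
time_s: 30.15
tcp_pos: [0.4141, -0.2428, 0.2321]
eef_rot: [176.2, 18.7, 173.0]
contact_force: [1.2, -0.9, -4.6]
gripper_width: 0.0477
```

Emit:
carry_out(commands=[-0.35,-0.9,0,0,1,-0.3,-0.6,-0.5,0,1,0,0,-0.8,0,1,0,0,-0.8,0,1,0,0,-0.5,0,1,0,0,0,0,1])

```text
time_s: 30.75
tcp_pos: [0.3871, -0.3011, 0.1247]
eef_rot: [176.1, 18.3, 172.8]
contact_force: [-0.2, -0.4, -3.5]
gripper_width: 0.0475
```

Run:
```python
from h import *
st(); tinrow("pics/w7.png")
```

```text
30.75 p [ 0.3871 -0.3011  0.1247] z [ 0.32   0.028 -0.947] jaw [0.104 0.992 0.065] q [-22.2   4.5 -35.5 -15.2 -34.1 -63. ]
sat by row [(170, 182, 109), (174, 181, 109), (178, 181, 109), (182, 181, 108), (186, 181, 108), (190, 181, 108), (194, 181, 108), (198, 182, 109), (202, 181, 109), (206, 181, 109), (210, 181, 109), (214, 180, 109), (218, 180, 109), (222, 180, 110), (226, 180, 111), (230, 180, 110), (234, 180, 111), (238, 180, 111), (242, 180, 111), (246, 181, 111), (250, 171, 109), (254, 19, 87), (258, 17, 84)]
-10 [305.0, 180.0] -5 [307.0, 188.0] 0 [310.0, 196.0] 5 [312.0, 204.0] 10 [314.0, 212.0] 15 [317.0, 221.0]
```

Emit:
carry_out(commands=[0,0,-0.4,0,1,0,0,-0.38,0,1,0,0,0,0,1])

```text
time_s: 31.1
tcp_pos: [0.3891, -0.3016, 0.0967]
eef_rot: [176.2, 18.7, 172.9]
contact_force: [0.6, 0.5, -4.3]
gripper_width: 0.0475
```

Emit:
carry_out(commands=[0,0,0,0,1,0,0,0,0,1,0,0,0,0,1], grip_force=7)

```text
time_s: 31.4
tcp_pos: [0.3898, -0.3021, 0.0981]
eef_rot: [176.3, 18.8, 172.9]
contact_force: [-0.4, -0.3, -3.9]
gripper_width: 0.048
```

Run:
```python
from h import *
st(); tinrow("pics/w8.png"); weigh()
```

```text
31.4 p [ 0.3898 -0.3021  0.0981] z [ 0.327  0.025 -0.945] jaw [0.102 0.993 0.061] q [-22.4   7.2 -36.6 -17.1 -30.1 -60.4]
sat by row [(170, 181, 111), (174, 181, 110), (178, 181, 111), (182, 181, 111), (186, 181, 111), (190, 182, 111), (194, 181, 111), (198, 181, 110), (202, 180, 110), (206, 180, 110), (210, 180, 110), (214, 180, 111), (218, 180, 111), (222, 180, 112), (226, 179, 112), (230, 180, 113), (234, 180, 113), (238, 180, 113), (242, 181, 113), (246, 75, 94), (250, 18, 90), (254, 18, 87), (258, 19, 87)]
-10 [306.0, 179.0] -5 [308.0, 187.0] 0 [311.0, 195.0] 5 [313.0, 203.0] 10 [315.0, 212.0] 15 [317.0, 220.0] 
F [-0.2   0.06 -3.92] [0.62 0.48 0.78] w 0.04816731417780264
```

Emit:
carry_out(commands=[0,0,-0.15,0,1,0,0,-0.1,0,1,0,0,0,0,1], grip_force=5.5)

```text
time_s: 32.05
tcp_pos: [0.3897, -0.3021, 0.0867]
eef_rot: [176.3, 18.7, 172.9]
contact_force: [1.3, -0.4, -0.5]
gripper_width: 0.048
```

Emit:
carry_out(commands=[0,0,-0.06,0,1,0,0,-0.03,0,1,0,0,0,0,1])

```text
time_s: 32.35
tcp_pos: [0.3909, -0.3026, 0.0845]
eef_rot: [176.3, 18.9, 172.9]
contact_force: [0.5, 1.7, 5.8]
gripper_width: 0.048
```

Run:
```python
from h import *
st(); tinrow("pics/w9.png"); weigh()
```

```text
32.35 p [ 0.3909 -0.3026  0.0845] z [ 0.329  0.024 -0.944] jaw [0.102 0.993 0.061] q [-22.6   8.6 -36.9 -18.2 -28.3 -59. ]
sat by row [(170, 182, 112), (174, 181, 112), (178, 181, 111), (182, 180, 112), (186, 181, 112), (190, 180, 112), (194, 181, 113), (198, 181, 113), (202, 181, 113), (206, 181, 112), (210, 180, 111), (214, 180, 111), (218, 180, 112), (222, 180, 113), (226, 180, 113), (230, 180, 114), (234, 172, 113), (238, 18, 91), (242, 17, 92), (246, 16, 91), (250, 17, 91), (254, 17, 91), (258, 17, 91)]
-10 [306.0, 179.0] -5 [309.0, 187.0] 0 [311.0, 194.0] 5 [313.0, 203.0] 10 [315.0, 211.0] 15 [317.0, 220.0] 
F [0.69 0.9  5.53] [0.43 0.46 0.39] w 0.048269432014313406
```

Emit:
carry_out(commands=[0.1,0.01,0,0,1,0.2,0.02,0,0,1,0.2,0.02,0,0,1,0.2,0.02,0,0,1,0,0,0,0,1], grip_force=6)

```text
time_s: 33.2
tcp_pos: [0.4177, -0.2986, 0.0826]
eef_rot: [176.2, 18.6, 172.9]
contact_force: [0.2, -0.1, -2.7]
gripper_width: 0.048
```

Run:
```python
from h import *
st(); tinrow("pics/w10.png"); weigh()
```

```text
33.2 p [ 0.4177 -0.2986  0.0826] z [ 0.325  0.026 -0.946] jaw [0.102 0.993 0.063] q [-20.4  10.3 -35.5 -17.1 -28.  -62.1]
sat by row [(170, 181, 112), (174, 181, 112), (178, 180, 111), (182, 180, 111), (186, 181, 111), (190, 180, 112), (194, 181, 112), (198, 181, 112), (202, 132, 115), (206, 18, 121), (210, 18, 123), (214, 19, 126), (218, 18, 136), (222, 19, 123), (226, 18, 123), (230, 18, 123), (234, 18, 123), (238, 18, 123), (242, 19, 122), (246, 19, 122), (250, 18, 122), (254, 18, 122), (258, 18, 122)]
-10 [305.0, 180.0] -5 [308.0, 187.0] 0 [310.0, 195.0] 5 [313.0, 203.0] 10 [315.0, 212.0] 15 [317.0, 221.0] 
F [ 0.22 -0.02 -3.8 ] [0.5  0.47 0.46] w 0.04766769606937342
```

Emit:
carry_out(commands=[0.03,0,-0.06,0,1,0.06,0,-0.04,0,1,0.06,0,-0.03,0,1,0,0,0,0,1])

```text
time_s: 33.95
tcp_pos: [0.4246, -0.2998, 0.0793]
eef_rot: [176.3, 18.9, 172.9]
contact_force: [-1.6, 0.5, 6.6]
gripper_width: 0.0478
```

Run:
```python
from h import *
st(); tinrow("pics/w11.png"); weigh()
```

```text
33.95 p [ 0.4246 -0.2998  0.0793] z [ 0.328  0.024 -0.944] jaw [0.102 0.993 0.061] q [-20.2  11.  -35.1 -17.3 -27.3 -62. ]
sat by row [(170, 181, 110), (174, 181, 110), (178, 181, 110), (182, 181, 111), (186, 181, 111), (190, 181, 111), (194, 181, 111), (198, 20, 134), (202, 19, 134), (206, 18, 136), (210, 19, 138), (214, 18, 143), (218, 19, 137), (222, 19, 134), (226, 19, 135), (230, 19, 135), (234, 19, 135), (238, 18, 135), (242, 19, 135), (246, 19, 135), (250, 18, 135), (254, 18, 135), (258, 19, 135)]
-10 [306.0, 179.0] -5 [308.0, 187.0] 0 [311.0, 194.0] 5 [313.0, 203.0] 10 [315.0, 211.0] 15 [317.0, 220.0] 
F [-1.1   0.43  5.09] [0.49 0.35 0.61] w 0.0478658812087363
```

Row 196, about 1° off upright and seated. Release, retreat along the tool, and look.

Emit:
carry_out(commands=[0,0,0.03,0,1,0,0,0,0,-0.5,0,0,0,0,-0.5,0,0,0,0,-0.5,-0.25,0,0.71,0,-0.5,-0.25,0,0.71,0,-0.5,-0.25,0,0.71,0,-0.5,-0.25,0,0.71,0,-0.5])

```text
time_s: 35.1
tcp_pos: [0.3826, -0.299, 0.194]
eef_rot: [176.2, 18.7, 172.9]
contact_force: [-0.0, -0.4, 0.7]
gripper_width: 0.0655
```

Emit:
carry_out(commands=[-0.5,0.2,0.5,0,-0.5,-0.7,0.3,0.5,0,-0.5,-0.7,0.3,0.5,0,-0.5,0,0,0,0,-0.5])

```text
time_s: 35.5
tcp_pos: [0.3056, -0.2666, 0.2559]
eef_rot: [176.3, 19.0, 172.9]
contact_force: [0.3, -0.6, 0.4]
gripper_width: 0.0658
```

Run:
```python
from h import *
st(); cap("top","pics/t9.png"); cap("scene","pics/s9.png")
a=cv2.imread("pics/t9.png")[135:335,230:530];b=cv2.imread("pics/s9.png")[180:440,210:510]
cv2.imwrite("pics/m9.png",np.hstack([cv2.resize(a,(400,267)),cv2.resize(b,(308,267))]))
```

```text
35.5 p [ 0.3056 -0.2666  0.2559] z [ 0.331  0.023 -0.943] jaw [0.102 0.993 0.06 ] q [-21.1 -14.5 -34.3 -10.2 -52.9 -70.4]
```

View pics/m9.png

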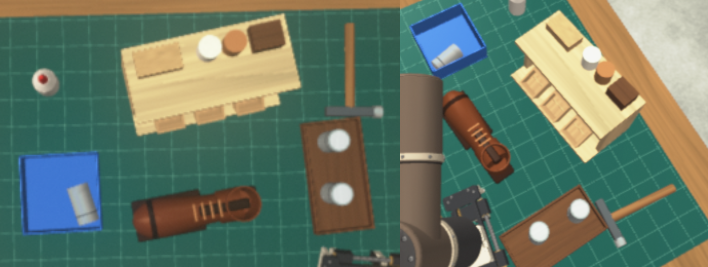

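```bash
python3 -c "
from h import *
print(r.close_job())"
```

```text
the job is handed in; nothing more can be done
None
```

The job is handed in at about 35.5 s. Two full tins stand upright in the wooden tray and the one empty tin lies in the blue bin.

**Weights:** the right tin pulled 3.9 N and the left 4.3 N, so both are full. The middle tin pulled about 0.5 N, so it is empty.

**Getting the lean:** the move commands could not tilt the tool. I tilted it by pushing the arm past its outer reach, where the tilt stuck. I gripped the right tin at about 31° of lean. I could not bring the tool back to vertical afterwards; it stayed at about 19°, and I gripped the middle and left tins at that.

**Placing:** I lowered each full tin until its edge touched the tray floor. With a light grip I dragged it outward so it pivoted upright. Before release the wrist view showed each within about 1° of upright. The floor reaction was about 9 to 13 N each time. The empty tin was released about 10 to 15 mm above the bin floor.

**Final check:** the last top and scene views show both full tins standing apart in the tray, the empty tin in the blue bin and the rack cells empty. The shoe, glue bottle and hammer are where they began, and the gripper is clear of everything. No check failed. The first camera estimate of the tin positions was off from the wrist view by about 4 mm, so I used a blend of the two.

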